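Turn the plate turntable to its long scale line

TASK

The culture dish on the plate turntable has to be worked on at its next sector. With the shut fingertips push the dial round gently by its upright stud, either way, until the black index mark on the dial's rim lines up with the one long line of the scale round it, then take the hand away. Pinch and lift nothing: the glass dish stays lying in the dial and the things standing about stay where they are.

Things in the scene. Friction and masses are not known exactly. Their poses are not given: they have to be found in the camera images.
- turntable: a round grey plate turntable fixed to the bench, 180 mm across, 18 mm high, with a ring of short black lines on top round an aluminium dial 132 mm across, whose flat rim is 20 mm wide, its top 26 mm above the bench. Origin on the dial's axis at bench height, z up, x towards the long scale line. Within 11 cm of the axis only the stud stands higher than 36 mm.
- target_line (a point): the inner end of the one long scale line (18 mm long, 4 mm wide, black, with a 12 mm crossbar at its outer end), 67 mm from the axis, on the base's top, 19 mm above the bench. It does not move.
- index_mark (a point): the outer end of the index mark, the only black line on the dial (17 mm long, 4 mm wide, across the flat rim), 67 mm from the dial's axis; it turns with the dial. Lined up means that it stands at the target line.
- stud_top (a point): the top centre of the upright steel stud by which the dial is pushed round: a plain cylinder 12 mm in diameter standing on the rim straight across the dial from the index mark, 56.5 mm from the axis; its top is 61 mm above the bench, 35 mm above the rim.
- dial (a joint): angle of the dial in rad, counterclockwise from above positive; 0 (or any whole number of turns) when the index mark is at the long line. It turns endlessly both ways, has no detents, and stays where it is left; pushing the stud takes about 1.5 N.
- dish: an open glass culture dish, 90 mm in diameter, 14 mm high, loose in the dial's 93 mm recess; origin at its underside's centre, 22 mm above the bench; its rim is 36 mm above the bench, 10 mm over the dial's rim. It rides round with the dial.
- vial_near: a small clear sample vial with a pale cap, 25 x 57 mm, standing 12 to 17 cm from the turntable's axis; a bystander, origin at its underside's centre
- weight_near: a pale knobbed weight, 22 x 30 mm, standing 12 to 17 cm from the turntable's axis, on another side of it; a bystander, origin at its underside's centre
- tape: a roll of tape lying flat, 68 x 16 mm, at the right of the bench; a bystander, origin at its underside's centre
- pocket_calculator: a pocket calculator, 120 x 70 x 14 mm, at the right near the front edge; a bystander, origin at its underside's centre
- pen: a marker pen lying down, 128 x 16 mm, left of the turntable; a bystander, origin at its underside's centre
There are look-alikes about, which are no part of the job. What is shaped like the dish but blue, purple or turquoise is not meant.

How it is judged:
By the outcome, as a careful person would: the job done as asked, in the order asked, and still so for the second after the job is handed in, with the robot touching nothing.
It also fails if it takes over 48 s, if anything falls off the work surface, if the arm or the gripper's body presses on something with over 40 N, if the wrist force passes 120 N, or if a joint passes its speed limit or range.

ROBOT

A 6-joint arm with a two-finger parallel gripper is mounted at the origin on a cart in front of the work surface, level with it; the furniture and walls round the work are solid. World frame = base frame: x ahead of the robot, y to its left, z up, the work surface at z = 0. Lengths are in m, angles in rad, forces in N, time in s.
With the tool pointing down it reaches from about 0.35 to 1 m from the base axis. Payload 7.1 kg.
Tool frame: the origin (TCP) lies between the finger pads; the fingertips stand 22 mm ahead of it and the grasp point (between the pads) lies 3 mm ahead of it; z points along the fingers, y is the line along which they close (so a half turn about z gives the same grasp; the last joint's range is limited). The gripper opens to 85 mm and grips with 20 to 120 N. Pads are 22 mm wide; open, the fingers measure 114 mm over their backs; the gripper's body (76 mm by 85 mm) begins 54 mm behind the grasp point. The pads swing forward as they close: fully open they stand 13 mm farther back than shut.
Start: joints at [1.175, 0.423, 1.63, -0, 1.089, -0.019], TCP at [0.23, 0.581, 0.253] pointing down, gripper open.
Joint ranges: [-3, 3], [-0.9, 2.11], [0.09, 2.58], [-1.31, 4.45], [0.11, 2.69], [-2.54, 2.54]. Speed limits (rad/s): [2.39, 2.39, 3.01, 3.14, 3.14, 3.14].

INTERFACE

Orientations are given as a rotation vector (axis times angle).
In Python, from rig import manip gives the robot as it stands. The module is installed in compiled form; this text tells all that it offers. Calls block until the motion is done:
- manip.move_to(position, orientation): joint-space move of the TCP to a pose.
- manip.servo_line(position, orientation=None, rate=0.15): straight line of the TCP; orientation=None keeps the orientation; rate is the mean speed in m/s.
- manip.set_joints(angles): joint-space move.
- manip.command_gripper(opening, f_grip=None): finger opening in m; f_grip is the grip in N (None keeps the last); returns when the fingers have stopped.
- manip.hold(seconds).
- manip.solve_ik(position, orientation): joint angles nearest the present ones, or None.
- manip.camera(name): name is "scene" or "side" or "wrist"; returns a dict with "image" (420x560x3 uint8, red, green, blue), "fx", "fy", "cx", "cy" (pixels), "cam_to_world" (4x4, takes a point from camera to world coordinates); the wrist camera has in their place "mount" (4x4, takes a point from camera to tool coordinates, whose origin is the TCP and whose axes are the flange's). Camera axes: x right, y down, z forward; pixel columns grow to the right and rows downward; lengths in m; the calibration is good to about 2 mm. The wrist camera is an equidistant fisheye: a pixel r from the principal point sees the ray r / f radians off the axis. A picture is of the moment at which its call begins: read the wrist's pose just before it. There is no depth.
A pose or a line that the arm cannot do raises manip.IKError and nothing moves.
- manip.sign_off(): hands the job in; it is judged then, once.
Readings, each from a call of its own:
- manip.get_time(): time.
- manip.get_joint_positions(): joint angles.
- manip.get_joint_vel(): joint speeds.
- manip.get_tau(): joint torques, N m.
- manip.get_position(): TCP position.
- manip.get_ee_rot(): TCP orientation.
- manip.get_contact_force(): force on the tool from outside, world axes, zero at the start.
- manip.get_torque(): the same for the moment, N m.
- manip.get_width(): finger opening in m.
- manip.get_grip_force(): force on a finger pad.
Only numpy, scipy, OpenCV 4.12 (cv2) and the standard library are available. Lean on these libraries where they do the work, as an engineer would, in place of code of your own. Each camera call takes 0.05 s, during which the arm holds its last target. There are 200 camera calls.

## Working session

There is one attempt and no reset: what is moved stays moved. The work goes in short steps, each a Python script; the robot and the scene stay as the last script left them, time stands still between calls to the robot, and variables do not carry over. Pictures are saved under pics/ and viewed, at most 10 in all, crops included, and the job is handed in when it is done.

```bash
mkdir -p pics; python3 - <<'E'
from rig import manip
import cv2,pickle
d={}
for n in("scene","side","wrist"):
    c=manip.camera(n);d[n]=c
    cv2.imwrite(f"pics/{n}0.png",c["image"][:,:,::-1]);print(n,c["fx"],c["cx"],c["cy"],c.get("cam_to_world",c.get("mount")))
d['p']=manip.get_position();d['r']=manip.get_ee_rot();print(d['p'],d['r'])
pickle.dump(d,open("c0.pkl","wb"))
E
```

```text
scene 423.72292376597153 280.214556351642 215.98860335273417 [[ 0.66432433 -0.32099189  0.67500918 -0.25731403]
 [-0.74738716 -0.2964533   0.5945821  -0.74992091]
 [ 0.00925267 -0.89948855 -0.43684635  0.6179454 ]
 [ 0.          0.          0.          1.        ]]
side 411.40757490620047 273.30912376378785 212.14623713394687 [[-0.95588692 -0.11815089  0.26892484  0.2444296 ]
 [-0.29292571  0.45134473 -0.84290122  1.05032789]
 [-0.02178828 -0.88449325 -0.46604396  0.65468588]
 [ 0.          0.          0.          1.        ]]
wrist 325.19226210127806 277.86171043988793 207.89411153896071 [[-2.24387210e-04 -9.57009812e-01 -2.90055458e-01  7.47117373e-02]
 [ 9.99999908e-01 -1.08951591e-04 -4.14125796e-04  1.64476266e-04]
 [ 3.64720447e-04 -2.90055524e-01  9.57009749e-01 -1.20010038e-01]
 [ 0.00000000e+00  0.00000000e+00  0.00000000e+00  1.00000000e+00]]
[0.22978059 0.58078525 0.25271745] [-5.88327047e-01 -3.08574887e+00  1.87907493e-03]
```

View pics/scene0.png

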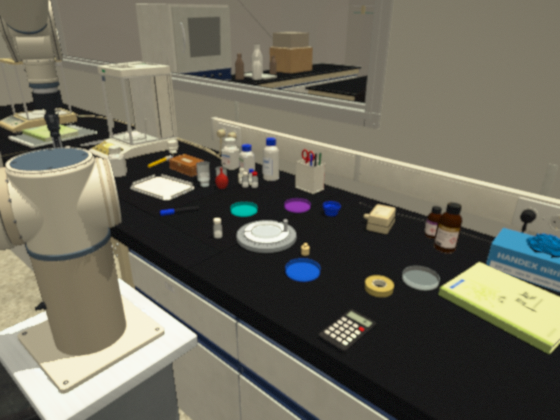

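View pics/side0.png

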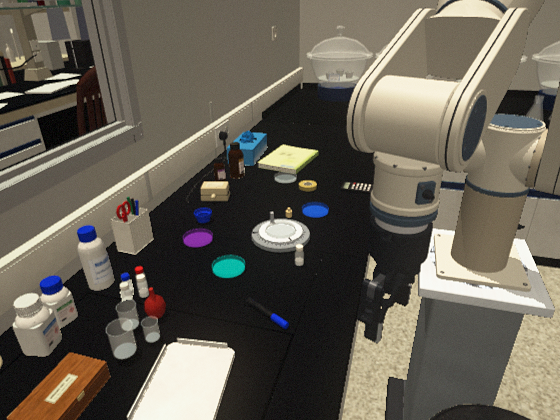

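The turntable is the only grey ringed disc, at scene (266,235) and side (281,234). The stud is at scene (285,225) and side (271,215). These could be taken for it, and none has a stud or scale:

| Look-alike | Scene pixel |
|---|---|
| Turquoise dish | (244,209) |
| Purple dish | (297,205) |
| Blue dish | (303,270) |
| Clear dish | (421,278) |

Next I triangulate, then look from above with the wrist camera.

```bash
cat > h.py <<'E'
import numpy as np,cv2
from scipy.spatial.transform import Rotation as R
def ray(c,u,v,p=None,r=None):
    x=np.array([(u-c["cx"])/c["fx"],(v-c["cy"])/c["fy"]])
    if "mount" in c:
        t=np.linalg.norm(x); d=np.r_[x*np.sin(t)/max(t,1e-9),np.cos(t)]
        M=np.array(c["mount"]);Rw=R.from_rotvec(r).as_matrix()
        return np.array(p)+Rw@M[:3,3],Rw@M[:3,:3]@d
    M=np.array(c["cam_to_world"]); return M[:3,3],M[:3,:3]@np.r_[x,1]
def plane(c,u,v,z,p=None,r=None):
    o,d=ray(c,u,v,p,r); return o+d*(z-o[2])/d[2]
def tri(a,b):
    A=[];B=[]
    for o,d in(a,b):
        d=d/np.linalg.norm(d);P=np.eye(3)-np.outer(d,d);A.append(P);B.append(P@o)
    return np.linalg.lstsq(np.vstack(A),np.hstack(B),rcond=None)[0]
def down(phi):  # tool down, tool x at world yaw phi
    x=np.array([np.cos(phi),np.sin(phi),0]);z=np.array([0,0,-1.])
    return R.from_matrix(np.c_[x,np.cross(z,x),z]).as_rotvec()
E
python3 - <<'E'
import pickle;from h import *
d=pickle.load(open("c0.pkl","rb"));s,t=d["scene"],d["side"]
for n,a,b in(("centre",(266,235),(281,234)),("stud",(285.5,221),(271,212)),("vial",(217,228),(299,255)),("weight",(305,249),(289,213))):
    print(n,tri(ray(s,*a),ray(t,*b)),plane(s,*a,.026),plane(t,*b,.026))
print(R.from_rotvec(d['r']).as_matrix())
E
```

```text
centre [0.55113813 0.01851767 0.01251177] [0.53397332 0.0017381  0.026     ] [0.54415454 0.04087239 0.026     ]
stud [ 0.59339342 -0.02272816  0.05962073] [0.64177901 0.0198372  0.026     ] [ 0.61484617 -0.08579554  0.026     ]
vial [0.46472603 0.13839675 0.02768179] [0.46620755 0.1406686  0.026     ] [0.46569253 0.13552962 0.026     ]
weight [ 0.56376962 -0.11991897  0.01281267] [ 0.54794271 -0.13297646  0.026     ] [ 0.55591203 -0.09399249  0.026     ]
[[-9.29848068e-01  3.67943395e-01 -4.78284835e-04]
 [ 3.67943705e-01  9.29847386e-01 -1.12671533e-03]
 [ 3.01644411e-05 -1.22365596e-03 -9.99999251e-01]]
```

```bash
python3 - <<'E'
from rig import manip
from h import *
import pickle
manip.command_gripper(0.0)
manip.move_to([.545,-.06,.19],down(np.pi/2))
p,r=manip.get_position(),manip.get_ee_rot();c=manip.camera("wrist")
pickle.dump((c,p,r),open("c1.pkl","wb"))
print(manip.get_time(),p,r,manip.get_joint_positions(),manip.get_width())
cv2.imwrite("pics/w1.png",cv2.resize(c["image"][:,:,::-1],(800,600)))
E
```

```text
3.5083 [ 0.54522684 -0.05929126  0.19009964] [2.22002026e+00 2.22265106e+00 4.09614781e-04] [-1.30044562e-01  3.96196238e-01  1.84743742e+00  1.27864091e-04
  8.97766908e-01 -1.31338357e-01] 0.0002734989458445279
```

View pics/w1.png

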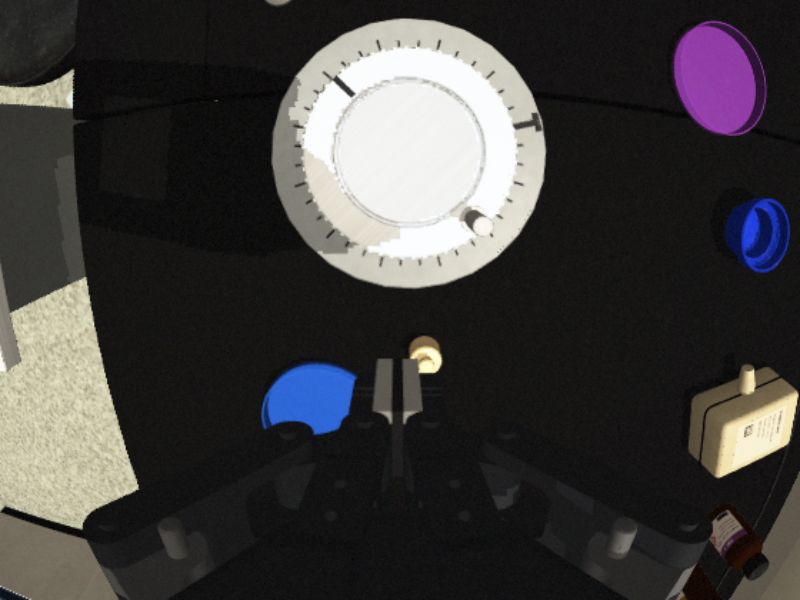

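The view shows the long line with its crossbar at (515–541,123), the index mark at (344,86), the stud top at (482,224), and the glass dish centred near (410,152). I'll measure these precisely.

```bash
cat >> h.py <<'E'
def blobs(c,p,r,C,z,r0,r1,thr=75):
    """dark blobs on the ring r0..r1 about C at height z: (area, angle deg, radii)"""
    h,w=c["image"].shape[:2]; k=[]
    g=c["image"].max(2)
    M=np.zeros((h,w),np.uint8)
    a=np.linspace(0,2*np.pi,361)[:-1]; 
    W=np.array([[plane(c,u,v,z,p,r)[:2]-C for u in range(w)] for v in range(h)])
    rr=np.linalg.norm(W,axis=2); m=((rr>r0)&(rr<r1)&(g<thr)).astype(np.uint8)
    n,l,s,_=cv2.connectedComponentsWithStats(m)
    for i in range(1,n):
        if s[i,4]>=6:
            q=W[l==i];wt=(thr-g[l==i].astype(float));b=(q*wt[:,None]).sum(0)/wt.sum()
            k.append((int(s[i,4]),round(float(np.degrees(np.arctan2(b[1],b[0]))),2),np.round([rr[l==i].min(),rr[l==i].max()],4)))
    return sorted(k,key=lambda x:-x[0])
def ring(c,p,r,z,umax=400,thr=120,guess=(287,107)):
    """centre and radius of the base's outer edge from bright-grey blob containing guess"""
    g=c["image"].min(2); m=cv2.morphologyEx((g>thr).astype(np.uint8),cv2.MORPH_CLOSE,np.ones((7,7)))
    n,l,s,_=cv2.connectedComponentsWithStats(m)
    k=l[int(guess[1]),int(guess[0])]
    ct=max(cv2.findContours((l==k).astype(np.uint8),0,1)[0],key=cv2.contourArea)[:,0]
    q=np.array([plane(c,u,v,z,p,r)[:2] for u,v in cv2.convexHull(ct)[:,0]])
    A=np.c_[2*q,np.ones(len(q))];x=np.linalg.lstsq(A,(q**2).sum(1),rcond=None)[0]
    R_=np.sqrt(x[2]+x[0]**2+x[1]**2); e=np.linalg.norm(q-x[:2],axis=1)-R_
    return x[:2],R_,e.std()
E
python3 - <<'E'
import pickle;from h import *
c,p,r=pickle.load(open("c1.pkl","rb"))
C,Rr,e=ring(c,p,r,.018);print(C,Rr,e)
s=1/1.42857
st=plane(c,482*s,224*s,.061,p,r)[:2]-C
print("stud",st,np.hypot(*st),np.degrees(np.arctan2(*st[::-1])))
for n,u,v,z in(("idx out",335,77,.026),("idx in",353,95,.026),("line in",515,126,.019),("line out",541,122,.019),("weight",427,345,.03),):
    q=plane(c,u*s,v*s,z,p,r)[:2]-C;print(n,q,np.hypot(*q),np.degrees(np.arctan2(*q[::-1])))
print(blobs(c,p,r,C,.026,.044,.068)[:5]); print(blobs(c,p,r,C,.019,.064,.088)[:5])
E
```

```text
[0.55236585 0.02034591] 0.08693706143546634 0.0003399981388090062
stud [ 0.03849068 -0.03924404] 0.05496932997431711 -45.555256060104746
idx out [-0.04522656  0.04688439] 0.06514282926618431 133.9688935894844
idx in [-0.03429636  0.03517045] 0.04912434019163099 134.27909139627286
line in [0.06614562 0.01855374] 0.06869850281369873 15.668719248540352
line out [0.08336537 0.02235075] 0.08630956347467195 15.008376379011455
weight [ 0.01187525 -0.12303798] 0.12360972865734268 -84.4870632608028
[(61, 134.46, array([0.0501, 0.0654])), (6, 15.67, array([0.0664, 0.068 ]))]
[(188, 23.3, array([0.0864, 0.088 ])), (76, 15.67, array([0.0683, 0.0849])), (66, -41.44, array([0.0868, 0.088 ])), (48, 92.39, array([0.0868, 0.088 ])), (30, -139.06, array([0.0871, 0.088 ]))]
```

```bash
cat >> h.py <<'E'
C=np.array([.5524,.0203])
def pose(th,off,z=.066):
    a=np.radians(th);u=np.array([np.cos(a),np.sin(a)]);t=np.array([-u[1],u[0]])
    return np.r_[C+.0565*u+off*t,z],down(a-np.pi/2)
E
python3 - <<'E'
from rig import manip
from h import *
import pickle
th0=-45.5
manip.move_to(*pose(th0,.036,.15)); print(manip.get_joint_positions(),manip.get_time())
manip.servo_line(*pose(th0,.036),rate=.1)
for off in(.03,.025,.021,.017):
    manip.servo_line(*pose(th0,off),rate=.05)
    print(off,np.round(manip.get_contact_force(),2))
for th in np.linspace(th0,-156,19)[1:]:
    manip.servo_line(*pose(th,.017),rate=.06)
print(np.round(manip.get_contact_force(),2),manip.get_joint_positions(),manip.get_time())
p,r=manip.get_position(),manip.get_ee_rot();c=manip.camera("wrist")
pickle.dump((c,p,r),open("c2.pkl","wb"))
cv2.imwrite("pics/w2.png",cv2.resize(c["image"][:,:,::-1],(800,600)))
E
```

```text
[-1.07737048e-02  5.41269371e-01  1.71200200e+00 -3.05385665e-05
  8.88350593e-01 -2.35766127e+00] 5.4333
0.03 [ 1.06 -0.17  0.45]
0.025 [-0.3  -0.26  0.06]
0.021 [-0.82 -0.77  0.33]
0.017 [-0.5  -0.53 -0.06]
[ 0.56 -0.76 -0.09] [-5.93837655e-02  5.60223505e-01  1.98354425e+00  1.07631539e-04
  5.97913235e-01 -4.84494072e-01] 12.0917
```

View pics/w2.png

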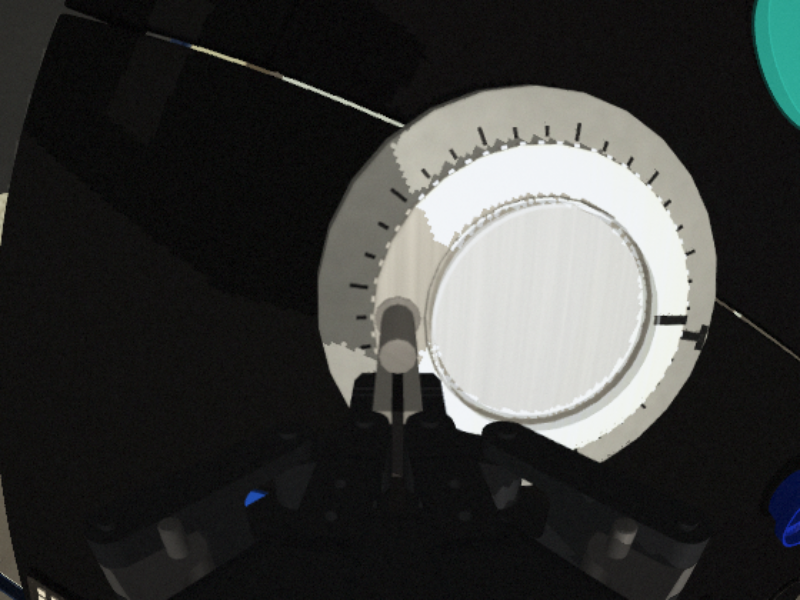

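The shut fingertips are on the stud at (398,345). The index mark at (655–687,320) is just short of the long line at (685–708,336). I'll measure the remaining angle.

```bash
cat > m.py <<'E'
import pickle,sys;from h import *
c,p,r=pickle.load(open(sys.argv[1],"rb"))
print(blobs(c,p,r,C,.026,.045,.066)[:5]); print(blobs(c,p,r,C,.019,.068,.0845)[:8])
E
python3 m.py c2.pkl
```

```text
[(2488, -88.59, array([0.0452, 0.066 ])), (229, -154.61, array([0.0556, 0.0639])), (209, -129.79, array([0.0579, 0.066 ])), (112, 23.84, array([0.0509, 0.065 ])), (63, -150.63, array([0.0508, 0.0538]))]
[(3689, -90.17, array([0.068 , 0.0845])), (147, 16.04, array([0.0699, 0.0845])), (37, 165.54, array([0.0692, 0.0758])), (37, -164.88, array([0.069 , 0.0756])), (27, 106.39, array([0.0687, 0.0753])), (23, 135.96, array([0.0695, 0.0752])), (22, 175.38, array([0.0692, 0.0729])), (21, -174.77, array([0.069 , 0.0729]))]
```

```bash
python3 - <<'E'
from rig import manip
from h import *
import pickle
for th in(-158,-160,-162,-163.2):
    manip.servo_line(*pose(th,.017),rate=.02)
manip.hold(.3)
p,r=manip.get_position(),manip.get_ee_rot();c=manip.camera("wrist")
pickle.dump((c,p,r),open("c3.pkl","wb"));print(manip.get_time())
cv2.imwrite("pics/w3.png",cv2.resize(c["image"][150:310,380:540,::-1],(640,640))[:600])
E
python3 m.py c3.pkl
```

```text
13.4917
[(2433, -96.28, array([0.0456, 0.066 ])), (229, -161.27, array([0.055 , 0.0643])), (176, -137.13, array([0.0591, 0.066 ])), (117, 16.98, array([0.0511, 0.0659])), (75, -158.34, array([0.051 , 0.0541]))]
[(3663, -97.61, array([0.068 , 0.0845])), (171, 16.04, array([0.0682, 0.0845])), (39, 165.51, array([0.0691, 0.0759])), (38, -164.89, array([0.069 , 0.0755])), (25, 106.29, array([0.0691, 0.0751])), (23, 76.51, array([0.0685, 0.0747])), (22, -155.05, array([0.0687, 0.0727])), (21, 175.32, array([0.0692, 0.0729]))]
```

View pics/w3.png

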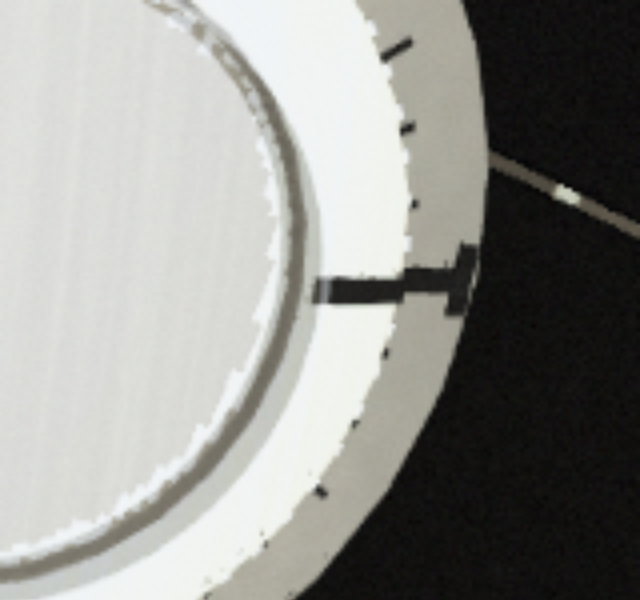

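The calibrated angles give 0.9° still to go, but the 7 mm height step leaves parallax. I'll back off and look from straight above the mark.

```bash
cat > look.py <<'E'
from rig import manip
from h import *
import pickle,sys
n=sys.argv[1];th=float(sys.argv[2])
manip.servo_line(*pose(th,.027),rate=.05)
manip.servo_line(*pose(th,.027,.15),rate=.15)
manip.move_to([.617,-.036,.13],down(np.pi/2)); manip.hold(.2)
p,r=manip.get_position(),manip.get_ee_rot();c=manip.camera("wrist")
pickle.dump((c,p,r),open(f"c{n}.pkl","wb"));print(manip.get_time())
M=np.array(c["mount"]);print("cam at",p+R.from_rotvec(r).as_matrix()@M[:3,3])
cv2.imwrite(f"pics/w{n}.png",cv2.resize(c["image"][:,:,::-1],(800,600)))
E
python3 look.py 4 -163.2; python3 m.py c4.pkl
```

```text
15.325
cam at [0.6150972  0.03848936 0.24971354]
[(95, 16.66, array([0.0487, 0.0646])), (26, -159.73, array([0.054 , 0.0642]))]
[(101, 16.32, array([0.0685, 0.0844])), (16, 105.6, array([0.0684, 0.075 ])), (16, 13.22, array([0.0822, 0.0845])), (13, 135.56, array([0.0688, 0.0751])), (12, -14.22, array([0.0688, 0.074 ])), (10, 75.62, array([0.0688, 0.0749])), (10, 115.52, array([0.0685, 0.0721])), (10, 165.45, array([0.0697, 0.0746]))]
```

View pics/w4.png

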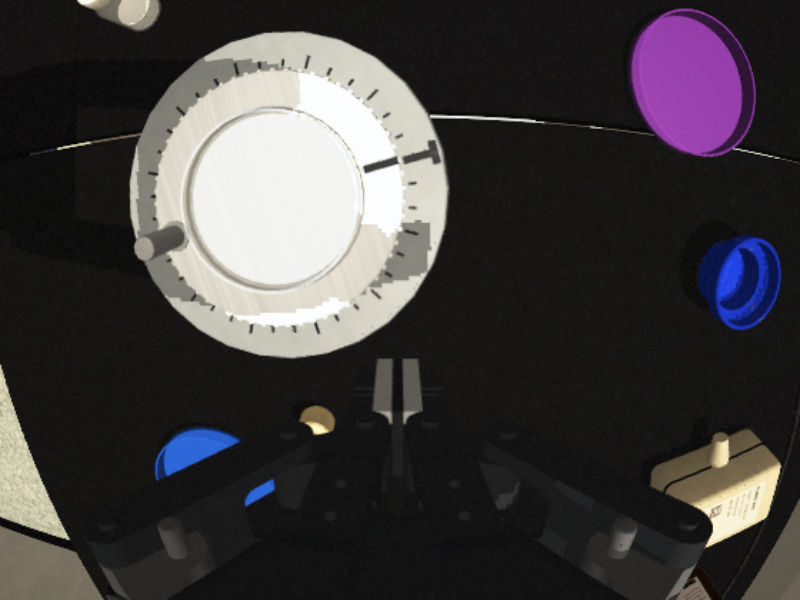

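From straight above, the mark (365–402,162) and the line (405–438,154) run on into each other and the dish is in place. One refinement: refit the centre in this view and use only the line's stem.

```bash
python3 - <<'E'
import pickle;from h import *
for f,g in(("c4.pkl",(200,140)),("c1.pkl",(287,107)),("c3.pkl",(378,230))):
    c,p,r=pickle.load(open(f,"rb"))
    K=ring(c,p,r,.018,guess=g);print(f,K)
    for CC in(C,K[0]):
        print(CC,[b[:2] for b in blobs(c,p,r,CC,.026,.05,.063,100) if 30<b[0]<300],[b[:2] for b in blobs(c,p,r,CC,.019,.069,.078,100) if 5<b[1]<25])
E
```

```text
c4.pkl (array([0.55997643, 0.02202321]), np.float64(0.09049440998089026), np.float64(0.008284287245060399))
[0.5524 0.0203] [(167, -162.71), (87, 16.67)] [(60, 15.76)]
[0.55997643 0.02202321] [(48, 17.11), (38, -163.48)] [(112, 16.24)]
c1.pkl (array([0.55236585, 0.02034591]), np.float64(0.08693706143546634), np.float64(0.0003399981388090062))
[0.5524 0.0203] [(77, -47.01), (53, 134.48)] [(35, 15.7)]
[0.55236585 0.02034591] [(77, -47.01), (53, 134.49)] [(35, 15.66)]
c3.pkl (array([0.54176565, 0.024212  ]), np.float64(0.09200429885273244), np.float64(0.010306948950423805))
[0.5524 0.0203] [(99, 16.78)] [(68, 16.01)]
[0.54176565 0.024212  ] [(225, -152.49), (37, 165.79), (35, -171.98), (34, 176.93)] [(68, 9.43)]
```

Both views say the dial is about 0.85° short, so I'll give it that final nudge.

```bash
python3 - <<'E'
from rig import manip
from h import *
manip.move_to(*pose(-163.2,.027,.15))
manip.servo_line(*pose(-163.2,.027),rate=.1)
manip.servo_line(*pose(-163.2,.0175),rate=.04)
manip.servo_line(*pose(-164.05,.017),rate=.01)
manip.hold(.3)
E
python3 look.py 5 -164.05
python3 - <<'E'
import pickle;from h import *
c,p,r=pickle.load(open("c5.pkl","rb"))
print([b[:2] for b in blobs(c,p,r,C,.026,.05,.063,100) if 5<b[1]<25],[b[:2] for b in blobs(c,p,r,C,.019,.069,.078,100) if 5<b[1]<25])
cv2.imwrite("pics/w5c.png",cv2.resize(c["image"][70:180,200:330,::-1],(700,592)))
E
```

```text
19.65
cam at [0.61511189 0.0384966  0.24969305]
[(86, 15.88)] [(60, 15.79)]
```

View pics/w5c.png

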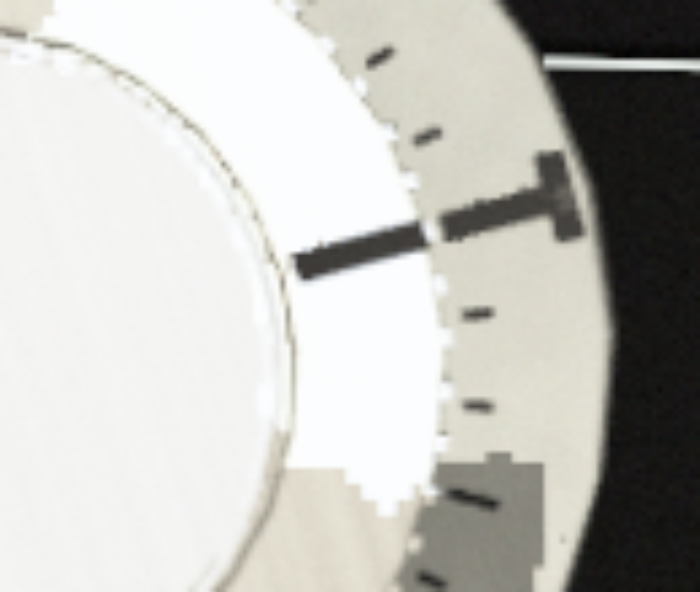

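The index mark (300–425,250) and the long line (440–540,212) now form one straight line, 0.1° apart, with the hand clear.

```bash
python3 -c "
from rig import manip
print(manip.sign_off())"
```

```text
the job is handed in; nothing more can be done
None
```

The job is handed in: the index mark measures about 0.1° from the long line, the dish is still lying in the dial, the hand is clear, and it took about 20 s of the 48 s allowed.

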